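Sort the spice jars into their stands

TASK

Put the four slim spice jars away: the two with green caps into the wells of the green stand and the two with white caps into the wells of the white stand, one upright in each well, set down rather than dropped. Leave the broad mustard jar and the tin where they stand, and knock nothing over.

Things in the scene. Friction and masses are not known exactly. Their poses are not given: they have to be found in the camera images.
- stand_green: fixed jar stand, a wooden slab with a green top plate that holds two jars: 90 mm (its x) by 170 mm (its y) by 20 mm high, in its top two round wells 62 mm across and 12 mm deep, with wooden floors 8 mm above its underside; the well centres lie at y = +42 mm and y = -42 mm on its own y axis (x = 0). Wells empty at the start. Origin: centre of its underside, on the worktop; z up.
- stand_white: fixed jar stand, a wooden slab with a white top plate that holds two jars: 90 mm (its x) by 170 mm (its y) by 20 mm high, in its top two round wells 62 mm across and 12 mm deep, with wooden floors 8 mm above its underside; the well centres lie at y = +42 mm and y = -42 mm on its own y axis (x = 0). Wells empty at the start. Origin: centre of its underside, on the worktop; z up.
- green_jar_1: slim glass spice jar with a green screw cap, like green_jar_2. Round, 46 mm across the cap, 44 mm across the glass, 106 mm high, the top 20 mm being cap; about 0.11 kg. Starts upright in one row with the tin and other jars along world y near the front edge, centres at least 75 mm apart, nothing close before or behind. Origin: centre of its underside, z up.
- green_jar_2: slim glass spice jar with a green screw cap, like green_jar_1. Round, 46 mm across the cap, 44 mm across the glass, 106 mm high, the top 20 mm being cap; about 0.11 kg. Starts upright in one row with the tin and other jars along world y near the front edge, centres at least 75 mm apart, nothing close before or behind. Origin: centre of its underside, z up.
- white_jar_1: slim glass spice jar with a whitish screw cap, like white_jar_2. Round, 44 mm across the cap, 44 mm across the glass, 109 mm high, the top 20 mm being cap; about 0.11 kg. Starts upright in one row with the tin and other jars along world y near the front edge, centres at least 75 mm apart, nothing close before or behind. Origin: centre of its underside, z up.
- white_jar_2: slim glass spice jar with a whitish screw cap, like white_jar_1. Round, 44 mm across the cap, 44 mm across the glass, 109 mm high, the top 20 mm being cap; about 0.11 kg. Starts upright in one row with the tin and other jars along world y near the front edge, centres at least 75 mm apart, nothing close before or behind. Origin: centre of its underside, z up.
- mustard_jar: bystander, to be left alone: broad glass jar of yellow mustard with a pale lid, round, 72 mm across, 102 mm high, loose, in the same row as the spice jars. Origin: centre of its underside, z up.
- tin: bystander, to be left alone: small closed food tin with a red and cream label, round, 57 mm across, 72 mm high, loose, in the same row as the spice jars. Origin: centre of its underside, z up.
Things that resemble listed ones, but are neither listed nor needed, are in the scene too. Leave any blue look-alike of the white_jar_1 alone.

How it is judged:
By the outcome, as a careful person would: the job done as asked, in the order asked, and still so for the second after the job is handed in, with the robot touching nothing.
It also fails if it takes over 102 s, if anything falls off the work surface, if the arm or the gripper's body presses on something with over 40 N, if the wrist force passes 120 N, or if a joint passes its speed limit or range.

ROBOT

A 6-joint arm with a two-finger parallel gripper is mounted at the origin on a cart in front of the work surface, level with it; the furniture and walls round the work are solid. World frame = base frame: x ahead of the robot, y to its left, z up, the work surface at z = 0. Lengths are in m, angles in rad, forces in N, time in s.
With the tool pointing down it reaches from about 0.3 to 0.875 m from the base axis. Payload 6.4 kg.
Tool frame: the origin (TCP) lies midway between the tips of the shut fingers; the grasp point (between the pads) lies 19 mm behind it; y points along the fingers, z is the direction in which the jaws open and shut, and the axes are right-handed (so a half turn about y gives the same grasp; the last joint's range is limited). The gripper opens to 85 mm and grips with 20 to 120 N. Pads are 22 mm wide; open, the fingers measure 114 mm over their backs; the gripper's body (76 mm by 85 mm) begins 54 mm behind the grasp point. The pads swing forward as they close: fully open they stand 13 mm farther back than shut.
Start: joints at [-1.385, 0.181, 1.607, -0, 1.354, -0.206], TCP at [0.22, -0.531, 0.231] pointing down, gripper open.
Joint ranges: [-2.99, 2.99], [-0.89, 2.07], [0.3, 2.58], [-1.14, 4.28], [0, 2.63], [-3.12, 3.12]. Speed limits (rad/s): [2.57, 2.57, 3.01, 3.14, 3.14, 3.14].

INTERFACE

Orientations are given as a 3x3 rotation matrix whose columns are the frame's x, y, z axes.
In Python, from station import manip gives the robot as it stands.
- The arm moves only by the shell command python3 -m creep 'ROWS' [OPENING]. ROWS is JSON, a list of rows, each an object with "translation": the shift along the tool's x, y, z in m, a list of three; "roll": the turn about the tool's y in degrees. In form: [{"translation": [tx, ty, tz], "roll": roll}, ...]. A call has 1 to 10 rows; each row shifts and turns the pose as measured when the row begins, along the tool's axes as they then stand; what a row does not reach is not made up. A row lasts 1/12 s, in which the tool goes at most 41.7 mm and 7.16 degrees, less where a joint would pass 70% of its speed; a pose out of reach is approached as far as the arm can. A call with a gripper value outside its range is refused whole. OPENING is the finger opening in m, from 0 to 0.0854, set as the call begins (- or left out, the last holds). The fingers move at their own pace and stop on an object; the grip force is fixed at half the most. Time passes only in rows, so rows that do not move let the fingers close. It gives the time, the measured TCP pose, the force and the opening at its end, in the units of the state.
- manip.state(): the state, without advancing time (a new reading comes with each control period).
- manip.camera(name): name is "side" or "top"; returns a dict with "color" (384x512x3 uint8, red, green, blue), "fx", "fy", "cx", "cy" (pixels), "R" (3x3) and "t" (3): a world point X has camera coordinates R X + t. Camera axes: x right, y down, z forward; pixel columns grow to the right and rows downward; lengths in m; the calibration is good to about 2 mm. A picture is of the moment at which its call begins. There is no depth.
- manip.sign_off(): hands the job in, once; it reports no verdict.
The state is a dict: "time": time; "q": joint angles; "joint_vel": joint speeds; "joint_torque": joint torques, N m; "tool_pos": TCP position; "tcp_rot": TCP orientation; "force": force on the tool from outside, world axes, zero at the start; "wrist_torque": the same for the moment, N m; "grip_width": finger opening in m.
Only numpy, scipy, OpenCV 4.12 (cv2) and the standard library are available. Lean on these libraries where they do the work, as an engineer would, in place of code of your own. Each camera call takes 0.05 s, during which the arm holds its last target.

## Working session

There is one attempt and no reset: what is moved stays moved. The work goes in short steps, Python scripts to look and compute and a shell command to move; the robot and the scene stay as the last step left them, time stands still between calls to the robot, and variables do not carry over. Pictures are saved under pics/ and viewed, and the job is handed in when it is done.

```bash
mkdir -p pics; ls
python3 - <<'E'
from station import manip
import cv2,numpy as np
s=manip.state()
print(s['time'],s['tool_pos'],np.round(s['tcp_rot'],3).tolist(),s['grip_width'],s['force'])
for n in('side','top'):
    c=manip.camera(n)
    cv2.imwrite(f'pics/{n}0.png',c['color'][:,:,::-1])
    np.savez(f'{n}0.npz',**c)
    print(n,c['fx'],c['fy'],c['cx'],c['cy'],np.round(c['R'],4).tolist(),np.round(c['t'],4).tolist())
E
```

```text
pics
0.0 [ 0.21945871 -0.53087032  0.23039946] [[-0.924, -0.0, 0.382], [-0.382, 0.002, -0.924], [-0.0, -1.0, -0.002]] 0.08546347020127092 [0.57981534 0.12641782 0.06851823]
side 395.2488246755199 395.2488246755199 254.24555668154514 184.067111495441 [[0.9975, 0.0677, 0.0192], [0.0488, -0.4698, -0.8814], [-0.0507, 0.8802, -0.4719]] [-0.5546, 0.0468, 0.9286]
top 381.0141334634157 381.0141334634157 261.2008458491865 191.77035041709826 [[0.0041, -0.9993, -0.037], [-0.9828, 0.0028, -0.1847], [0.1847, 0.0371, -0.9821]] [0.1091, 0.5753, 0.9762]
```

View pics/side0.png

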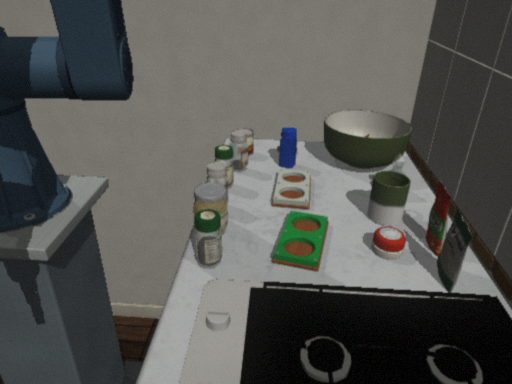

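View pics/top0.png

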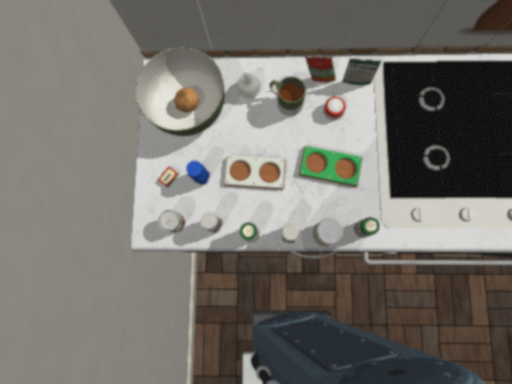

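Run:
```python
import cv2
a=cv2.imread('pics/side0.png');b=cv2.imread('pics/top0.png')
cv2.imwrite('pics/side0c.png',cv2.resize(a[115:275,180:340],(800,800),interpolation=cv2.INTER_CUBIC)[:600*2])
cv2.imwrite('pics/side0c.png',cv2.resize(a[120:270,180:340],(640,600),interpolation=cv2.INTER_CUBIC))
cv2.imwrite('pics/top0c.png',cv2.resize(b[140:260,150:390],(800,400),interpolation=cv2.INTER_CUBIC))
```

```text
(no output)
```

View pics/side0c.png

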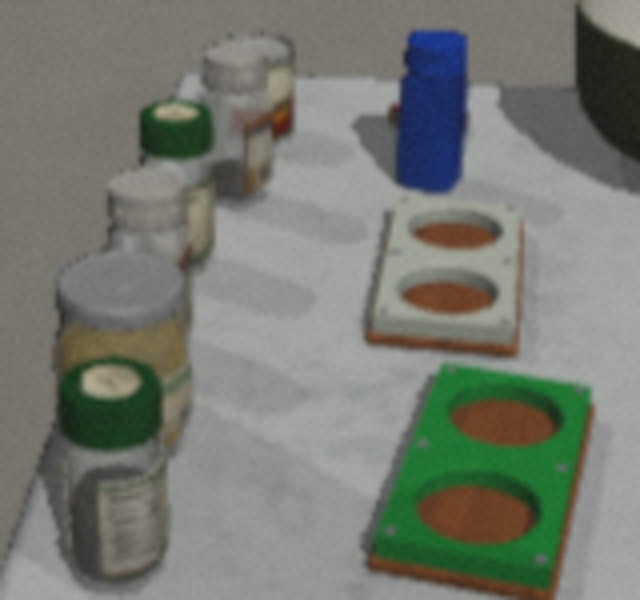

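View pics/top0c.png

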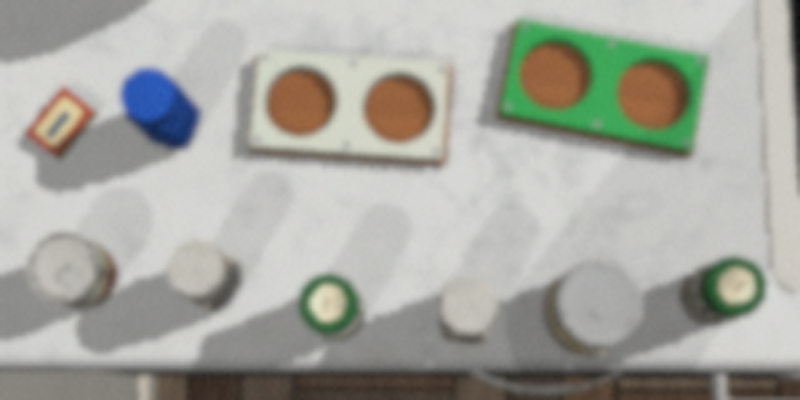

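```bash
cat > h.py <<'E'
import numpy as np,cv2
C={n:dict(np.load(f'{n}0.npz')) for n in('side','top')}
def P(n):
    c=C[n];K=np.array([[c['fx'],0,c['cx']],[0,c['fy'],c['cy']],[0,0,1]]);return K@np.c_[c['R'],c['t']]
def tri(a,b):
    X=cv2.triangulatePoints(P('top'),P('side'),np.array(a,float).reshape(2,1),np.array(b,float).reshape(2,1));return X[:3,0]/X[3,0]
def proj(n,X):
    x=P(n)@np.r_[X,1];return x[:2]/x[2]
def onz(n,p,z):
    M=P(n);H=np.c_[M[:,0],M[:,1],M[:,2]*z+M[:,3]];x=np.linalg.solve(H,np.r_[p,1]);return x[:2]/x[2]
tc=lambda x,y:(150+(x+.5)/3.3333-.5,140+(y+.5)/3.3333-.5)
sc=lambda x,y:(180+(x+.5)/4-.5,120+(y+.5)/4-.5)
E
python3 - <<'E'
from h import *
np.set_printoptions(precision=4,suppress=True)
D={'greenB':((735,286),(111,380),.106),'whiteB':((469,304),(147,186),.109),'greenA':((329,303),(176,114),.106),'whiteA':((199,268),(236,55),.109),'must':((597,304),(122,285),.102),'tin':((70,268),(270,47),.072),
'gw+y':((555,74),(505,416),.02),'gw-y':((654,94),(478,510),.02),'ww+y':((300,101),(455,229),.02),'ww-y':((399,107),(449,291),.02)}
for k,(a,b,z) in D.items():
    X=tri(tc(*a),sc(*b));print(k,X,onz('top',tc(*a),z),onz('side',sc(*b),z), proj('top',X)-tc(*a))
E
```

```text
greenB [ 0.4801 -0.1658  0.1058] [ 0.4791 -0.1659] [ 0.481  -0.1658] [-0.0867 -0.3865]
whiteB [0.466  0.0339 0.1064] [0.4651 0.0338] [0.4676 0.0287] [-0.0549 -0.2721]
greenA [0.4673 0.14   0.1052] [0.466  0.1397] [0.4687 0.1386] [-0.0898 -0.4839]
whiteA [0.4941 0.2397 0.1073] [0.4923 0.2391] [0.4959 0.236 ] [-0.0943 -0.6031]
must [ 0.4674 -0.0634  0.097 ] [ 0.4658 -0.063 ] [ 0.4702 -0.0719] [-0.101  -0.4676]
tin [0.5033 0.3502 0.0714] [0.4965 0.3488] [0.5094 0.352 ] [-0.3539 -2.5387]
gw+y [ 0.669  -0.0447  0.0176] [ 0.6676 -0.0444] [ 0.6693 -0.0479] [-0.0191 -0.2515]
gw-y [ 0.6516 -0.1277  0.0168] [ 0.6497 -0.1272] [ 0.6522 -0.1316] [-0.0354 -0.3831]
ww+y [0.6464 0.1726 0.0182] [0.6451 0.1723] [0.6469 0.1695] [-0.0219 -0.2734]
ww-y [0.6409 0.0881 0.0185] [0.6395 0.088 ] [0.6416 0.0858] [-0.0306 -0.3516]
```

Candidates in the top view: green caps at (249,231) and (370,226). Whitish tops at (210,220), (291,232), (329,231, 72 mm broad = mustard) and (171,221, short with a red label = tin). The blue look-alike is at (198,172). The crops settle the choice: spice jars are green (249) and (370), and white (210) and (291). Triangulated heights (0.106, 0.105, 0.106, 0.107) match the description.

First I turn the jaws to open along world x.

```bash
python3 -m creep '[{"translation":[0,-0.01,0],"roll":-6.75},{"translation":[0,-0.01,0],"roll":-6.75},{"translation":[0,-0.01,0],"roll":-6.75},{"translation":[0,-0.01,0],"roll":-6.75},{"translation":[0,0,0],"roll":-6.75},{"translation":[0,0,0],"roll":-6.75},{"translation":[0,0,0],"roll":-6.75},{"translation":[0,0,0],"roll":-6.75},{"translation":[0,0,0],"roll":-6.75},{"translation":[0,0,0],"roll":-6.75}]' 0.085
```

```text
time: 0.93
tool_pos: [0.2189, -0.5277, 0.2666]
tcp_rot: [[0.052, -0.002, 0.999], [-0.999, 0.013, 0.052], [-0.013, -1.0, -0.002]]
force: [0.0, 0.8, -0.5]
grip_width: 0.085
```

```bash
python3 -m creep '[{"translation":[-0.030,0,0.021],"roll":3},{"translation":[-0.030,0,0.021],"roll":0},{"translation":[-0.030,0,0.021],"roll":0},{"translation":[-0.030,0,0.021],"roll":0},{"translation":[-0.030,0,0.021],"roll":0},{"translation":[-0.030,0,0.021],"roll":0},{"translation":[-0.030,0,0.021],"roll":0},{"translation":[-0.030,0,0.021],"roll":0},{"translation":[-0.030,0,0.021],"roll":0},{"translation":[0,0,0],"roll":0}]'
```

```text
time: 1.77
tool_pos: [0.4075, -0.2426, 0.2647]
tcp_rot: [[0.003, -0.005, 1.0], [-1.0, 0.02, 0.004], [-0.02, -1.0, -0.005]]
force: [-0.9, -0.0, -0.1]
grip_width: 0.0852
```

```bash
python3 -m creep '[{"translation":[-0.025,0,0.024],"roll":0},{"translation":[-0.025,0,0.024],"roll":0},{"translation":[-0.025,0,0.024],"roll":0},{"translation":[0,0,0],"roll":0},{"translation":[0,0,0],"roll":0}]'
python3 - <<'E'
from station import manip
import cv2,numpy as np
for n in('side','top'):
    c=manip.camera(n);cv2.imwrite(f'pics/{n}1.png',c['color'][:,:,::-1])
s=manip.state();print(s['time'],s['tool_pos'],np.round(s['tcp_rot'],4).tolist(),s['q'])
E
```

```text
time: 2.18
tool_pos: [0.4815, -0.1624, 0.2643]
tcp_rot: [[0.006, -0.008, 1.0], [-1.0, 0.021, 0.007], [-0.021, -1.0, -0.008]]
force: [-0.4, -0.3, -1.0]
grip_width: 0.0852
2.2833 [ 0.48091453 -0.16330771  0.26433903] [[0.0044, -0.0074, 1.0], [-0.9998, 0.0209, 0.0045], [-0.0209, -0.9998, -0.0073]] [-0.57021385  0.01130479  1.72360975  0.01373632  1.42421902 -0.57677146]
```

View pics/side1.png

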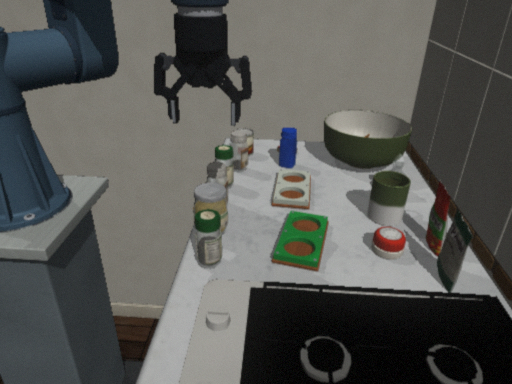

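View pics/top1.png

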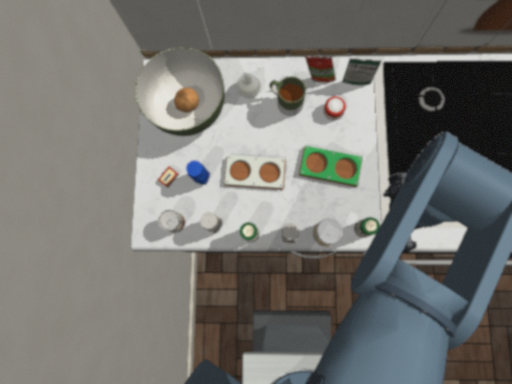

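The pictures show the jaws opening along x above the near green jar (side: jar at (207,238), fingers at (172–236,105)). Nothing is disturbed, so I go down.

```bash
python3 -m creep '[{"translation":[0.002,0.025,0],"roll":0},{"translation":[0.002,0.025,0],"roll":0},{"translation":[0.002,0.025,0],"roll":0},{"translation":[0.001,0.025,0],"roll":0},{"translation":[0,0.02,0],"roll":0},{"translation":[0,0,0],"roll":0},{"translation":[0,0,0],"roll":0}]'
```

```text
time: 2.87
tool_pos: [0.4765, -0.1771, 0.1418]
tcp_rot: [[-0.007, -0.005, 1.0], [-1.0, 0.017, -0.007], [-0.017, -1.0, -0.005]]
force: [-0.0, -0.6, 0.7]
grip_width: 0.085
```

```bash
python3 -m creep '[{"translation":[-0.009,0,0.004],"roll":0},{"translation":[0,0.02,0],"roll":0},{"translation":[0,0.02,0],"roll":0},{"translation":[0,0,0],"roll":0},{"translation":[0,0,0],"roll":0}]'
```

```text
time: 3.28
tool_pos: [0.4847, -0.1705, 0.109]
tcp_rot: [[-0.012, 0.005, 1.0], [-1.0, 0.011, -0.012], [-0.011, -1.0, 0.005]]
force: [-0.6, -0.2, 1.5]
grip_width: 0.0857
```

```bash
python3 -m creep '[{"translation":[-0.004,0.015,-0.004],"roll":0},{"translation":[0,0.02,0],"roll":0},{"translation":[0,0.018,0],"roll":0},{"translation":[0,0,0],"roll":0},{"translation":[0,0,0],"roll":0}]'
```

```text
time: 3.7
tool_pos: [0.4882, -0.1691, 0.0655]
tcp_rot: [[-0.011, 0.019, 1.0], [-1.0, 0.002, -0.011], [-0.002, -1.0, 0.019]]
force: [-0.7, -0.4, -0.4]
grip_width: 0.0851
```

```bash
python3 -m creep '[{"translation":[-0.002,0.006,-0.008],"roll":-0.6},{"translation":[0,0.005,0],"roll":0},{"translation":[0,0,0],"roll":0},{"translation":[0,0,0],"roll":0}]'
```

```text
time: 4.03
tool_pos: [0.4826, -0.1684, 0.0588]
tcp_rot: [[0.001, 0.025, 1.0], [-1.0, -0.002, 0.001], [0.002, -1.0, 0.025]]
force: [-0.1, 0.1, 0.7]
grip_width: 0.0848
```

```bash
python3 -m creep '[{"translation":[-0.002,0.012,-0.003],"roll":0},{"translation":[0,0.002,0],"roll":0},{"translation":[0,0,0],"roll":0}]'
python3 - <<'E'
from station import manip
import cv2,numpy as np
ims=[]
for n in('side','top'):
    c=manip.camera(n)['color'][:,:,::-1]
    ims.append(cv2.resize(c[150:290,150:290] if n=='side' else c[150:290,300:440],(400,400),interpolation=cv2.INTER_CUBIC))
cv2.imwrite('pics/g2.png',np.hstack(ims))
E
```

```text
time: 4.28
tool_pos: [0.4814, -0.1674, 0.0465]
tcp_rot: [[0.001, 0.029, 1.0], [-1.0, -0.004, 0.001], [0.004, -1.0, 0.029]]
force: [0.1, -0.4, 0.4]
grip_width: 0.085
```

View pics/g2.png

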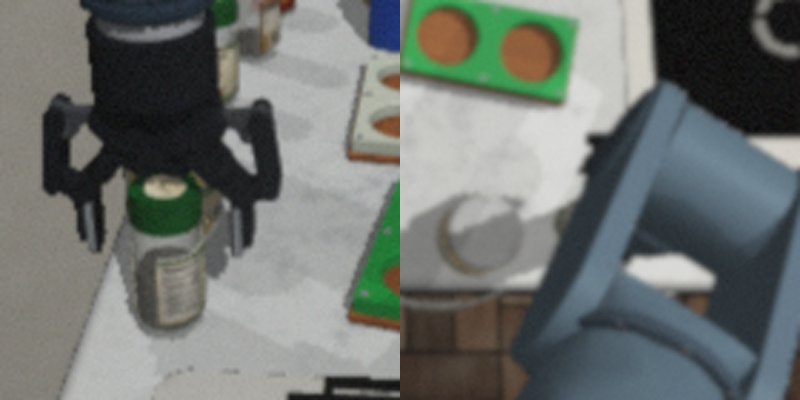

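The side crop shows the fingers straddling the jar evenly (x 90 and 240 around the cap at 165), so I close the gripper.

```bash
python3 -m creep '[{"translation":[0,0,0],"roll":0},{"translation":[0,0,0],"roll":0},{"translation":[0,0,0],"roll":0},{"translation":[0,0,0],"roll":0},{"translation":[0,0,0],"roll":0},{"translation":[0,0,0],"roll":0},{"translation":[0,0,0],"roll":0},{"translation":[0,0,0],"roll":0},{"translation":[0,0,0],"roll":0}]' 0.03
```

```text
time: 5.13
tool_pos: [0.4816, -0.1681, 0.0485]
tcp_rot: [[0.001, 0.028, 1.0], [-1.0, -0.005, 0.001], [0.005, -1.0, 0.028]]
force: [-0.4, -1.0, -0.4]
grip_width: 0.0444
```

```bash
python3 -m creep '[{"translation":[0,-0.01,0],"roll":0},{"translation":[0,-0.025,0],"roll":0},{"translation":[0,-0.025,0],"roll":0},{"translation":[0,-0.025,0],"roll":0},{"translation":[0,-0.025,0],"roll":0},{"translation":[0,0,0],"roll":0},{"translation":[0,0,0],"roll":0}]'
```

```text
time: 5.72
tool_pos: [0.4768, -0.1663, 0.1649]
tcp_rot: [[0.001, 0.024, 1.0], [-1.0, -0.002, 0.001], [0.002, -1.0, 0.024]]
force: [0.1, 0.3, -2.8]
grip_width: 0.0444
```

```bash
python3 -m creep '[{"translation":[-0.005,0,0.022],"roll":0},{"translation":[-0.005,0,0.022],"roll":0},{"translation":[-0.005,0,0.022],"roll":0},{"translation":[-0.005,0,0.022],"roll":0},{"translation":[-0.005,0,0.022],"roll":0},{"translation":[-0.005,0,0.022],"roll":0},{"translation":[-0.005,0,0.022],"roll":0},{"translation":[-0.005,0,0.022],"roll":0},{"translation":[0,0,0],"roll":0},{"translation":[0,0,0],"roll":0}]'
```

```text
time: 6.55
tool_pos: [0.6552, -0.1219, 0.159]
tcp_rot: [[-0.0, 0.012, 1.0], [-1.0, 0.003, -0.001], [-0.003, -1.0, 0.012]]
force: [1.0, -0.2, -1.5]
grip_width: 0.0448
```

```bash
python3 -m creep '[{"translation":[0.008,0,-0.003],"roll":0},{"translation":[0,0.02,0],"roll":0},{"translation":[0,0.02,0],"roll":0},{"translation":[0,0.02,0],"roll":0},{"translation":[0,0.01,0],"roll":0},{"translation":[0,0,0],"roll":0},{"translation":[0,0,0],"roll":0}]'
python3 - <<'E'
from station import manip
import cv2,numpy as np
ims=[]
for n in('side','top'):
    c=manip.camera(n)['color'][:,:,::-1]
    ims.append(cv2.resize(c[160:280,230:350] if n=='side' else c[120:240,280:400],(400,400),interpolation=cv2.INTER_CUBIC))
cv2.imwrite('pics/g3.png',np.hstack(ims))
E
```

```text
time: 7.13
tool_pos: [0.6458, -0.134, 0.0845]
tcp_rot: [[-0.003, 0.006, 1.0], [-1.0, 0.003, -0.003], [-0.003, -1.0, 0.006]]
force: [-0.1, -0.3, -1.4]
grip_width: 0.0441
```

View pics/g3.png

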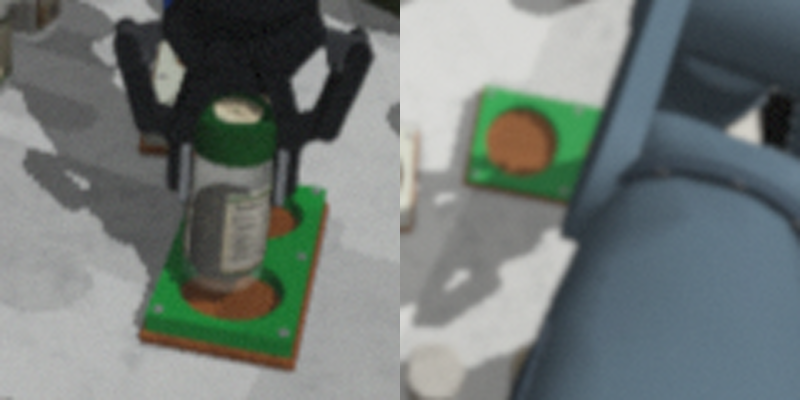

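```bash
python3 -m creep '[{"translation":[-0.004,0,0.006],"roll":0},{"translation":[0,0,0],"roll":0},{"translation":[0,0,0],"roll":0}]'
```

```text
time: 7.48
tool_pos: [0.6551, -0.1306, 0.0892]
tcp_rot: [[-0.003, 0.012, 1.0], [-1.0, 0.001, -0.003], [-0.001, -1.0, 0.012]]
force: [-0.2, 0.6, 0.0]
grip_width: 0.0446
```

```bash
python3 -m creep '[{"translation":[0,0.012,-0.003],"roll":0},{"translation":[0,0.012,0],"roll":0},{"translation":[0,0,0],"roll":0},{"translation":[0,0,0],"roll":0}]'
```

```text
time: 7.82
tool_pos: [0.6537, -0.1305, 0.0646]
tcp_rot: [[-0.002, 0.016, 1.0], [-1.0, -0.001, -0.002], [0.001, -1.0, 0.016]]
force: [0.9, -0.3, -0.4]
grip_width: 0.0441
```

```bash
python3 -m creep '[{"translation":[0,0.005,0],"roll":0},{"translation":[0,0,0],"roll":0},{"translation":[0,0,0],"roll":0}]'; python3 -m creep '[{"translation":[0,0.003,0],"roll":0},{"translation":[0,0,0],"roll":0},{"translation":[0,0,0],"roll":0}]'
```

```text
time: 8.07
tool_pos: [0.6529, -0.1301, 0.0578]
tcp_rot: [[-0.002, 0.014, 1.0], [-1.0, -0.0, -0.002], [0.0, -1.0, 0.014]]
force: [-0.2, 0.0, -1.2]
grip_width: 0.0442
time: 8.32
tool_pos: [0.6541, -0.1304, 0.0575]
tcp_rot: [[-0.002, 0.015, 1.0], [-1.0, -0.001, -0.002], [0.001, -1.0, 0.015]]
force: [0.6, 0.6, -1.2]
grip_width: 0.0441
```

```bash
python3 -m creep '[{"translation":[0,0.002,0],"roll":0},{"translation":[0,0,0],"roll":0},{"translation":[0,0,0],"roll":0}]'; python3 -m creep '[{"translation":[0,0.002,0],"roll":0},{"translation":[0,0,0],"roll":0},{"translation":[0,0,0],"roll":0}]'
```

```text
time: 8.57
tool_pos: [0.6549, -0.1308, 0.0564]
tcp_rot: [[-0.002, 0.018, 1.0], [-1.0, -0.001, -0.002], [0.001, -1.0, 0.018]]
force: [-0.2, 0.3, -1.5]
grip_width: 0.0441
time: 8.82
tool_pos: [0.6555, -0.1308, 0.057]
tcp_rot: [[-0.001, 0.018, 1.0], [-1.0, -0.002, -0.001], [0.002, -1.0, 0.018]]
force: [-0.1, 0.3, -0.5]
grip_width: 0.0442
```

```bash
python3 -m creep '[{"translation":[0,0.004,-0.002],"roll":0},{"translation":[0,0.001,0],"roll":0},{"translation":[0,0.001,0],"roll":0}]'
python3 - <<'E'
from station import manip
import cv2,numpy as np
s=manip.state();print(s['tool_pos'],s['force'])
c=manip.camera('side')['color'][:,:,::-1]
cv2.imwrite('pics/g4.png',cv2.resize(c[170:280,230:350],(600,550),interpolation=cv2.INTER_CUBIC))
s=manip.state();print(s['tool_pos'],s['force'])
E
```

```text
time: 9.07
tool_pos: [0.6568, -0.1314, 0.0564]
tcp_rot: [[-0.001, 0.025, 1.0], [-1.0, -0.004, -0.001], [0.004, -1.0, 0.025]]
force: [-3.1, 0.8, 7.5]
grip_width: 0.0444
[ 0.65678003 -0.13139104  0.05636249] [-3.08027993  0.82341662  7.52036403]
[ 0.65678176 -0.13139492  0.05638604] [-1.45681279  0.55751393  6.68656377]
```

View pics/g4.png

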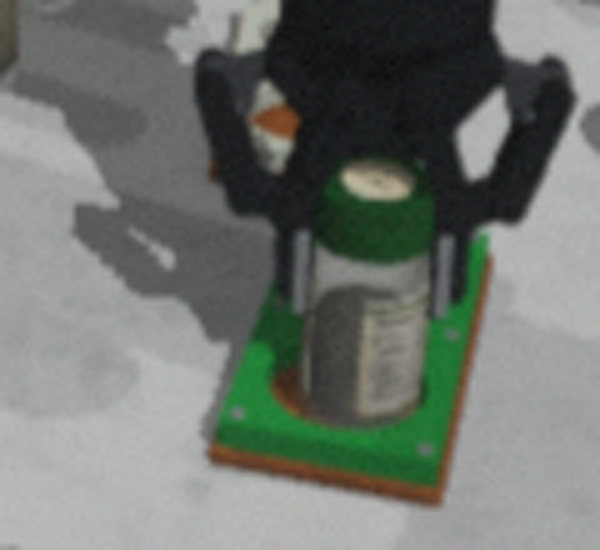

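Contact shows as +7 N at z = 0.056, and the jar base is inside the green well, about 5 mm toward +x. I release and rise.

```bash
python3 -m creep '[{"translation":[0,-0.001,0],"roll":0},{"translation":[0,0,0],"roll":0},{"translation":[0,0,0],"roll":0},{"translation":[0,0,0],"roll":0},{"translation":[0,0,0],"roll":0},{"translation":[0,0,0],"roll":0}]' 0.085; python3 -m creep '[{"translation":[0,-0.01,0],"roll":0},{"translation":[0,-0.025,0],"roll":0},{"translation":[0,-0.03,0],"roll":0},{"translation":[0,-0.03,0],"roll":0},{"translation":[0,-0.03,0],"roll":0},{"translation":[0,-0.03,0],"roll":0},{"translation":[0,0,0],"roll":0},{"translation":[0,0,0],"roll":0}]'
```

```text
time: 9.62
tool_pos: [0.6557, -0.1313, 0.0547]
tcp_rot: [[-0.001, 0.023, 1.0], [-1.0, -0.003, -0.001], [0.003, -1.0, 0.023]]
force: [-0.0, -0.0, 0.3]
grip_width: 0.0849
time: 10.28
tool_pos: [0.6502, -0.1303, 0.2182]
tcp_rot: [[-0.002, 0.018, 1.0], [-1.0, -0.001, -0.002], [0.001, -1.0, 0.018]]
force: [-0.3, -0.3, -2.1]
grip_width: 0.085
```

```bash
python3 -m creep '[{"translation":[-0.027,0,-0.018],"roll":0},{"translation":[-0.027,0,-0.018],"roll":0},{"translation":[-0.027,0,-0.018],"roll":0},{"translation":[-0.027,0,-0.018],"roll":0},{"translation":[-0.027,0,-0.018],"roll":0},{"translation":[-0.027,0,-0.018],"roll":0},{"translation":[-0.027,0,-0.018],"roll":0},{"translation":[-0.027,0,-0.018],"roll":0},{"translation":[0,0,0],"roll":0},{"translation":[0,0,0],"roll":0}]'
python3 - <<'E'
from station import manip
import cv2
for n in('side','top'):
    c=manip.camera(n);cv2.imwrite(f'pics/{n}5.png',c['color'][:,:,::-1])
E
```

```text
time: 11.12
tool_pos: [0.4978, 0.0928, 0.2116]
tcp_rot: [[-0.006, 0.016, 1.0], [-1.0, -0.002, -0.006], [0.002, -1.0, 0.016]]
force: [1.0, 0.6, 0.6]
grip_width: 0.0845
```

View pics/side5.png

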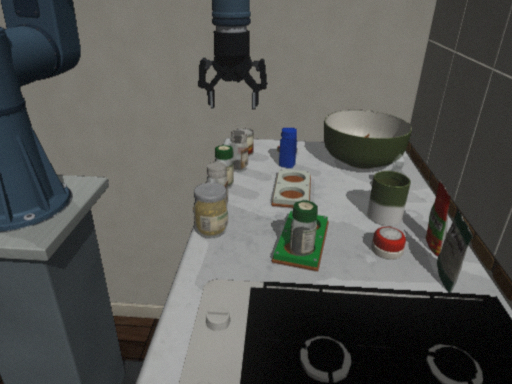

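View pics/top5.png

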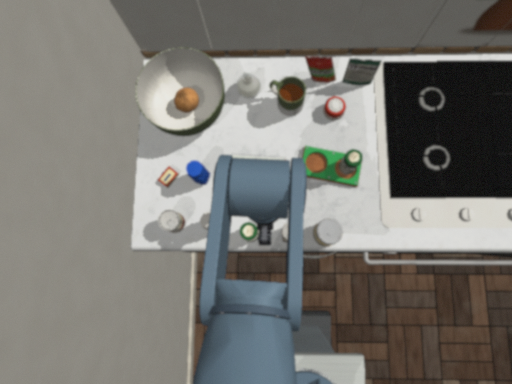

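The first green jar stands upright in its well (side (303,228)) and the rest are unmoved. Next is the second green jar.

```bash
python3 -m creep '[{"translation":[-0.024,0,-0.016],"roll":0},{"translation":[-0.024,0,-0.016],"roll":0},{"translation":[0,0,0],"roll":0},{"translation":[0,0,0],"roll":0}]'
```

```text
time: 11.55
tool_pos: [0.4696, 0.137, 0.2106]
tcp_rot: [[-0.015, 0.017, 1.0], [-1.0, -0.004, -0.015], [0.003, -1.0, 0.017]]
force: [-0.0, -0.6, -0.3]
grip_width: 0.085
```

```bash
python3 -m creep '[{"translation":[-0.003,0.022,-0.003],"roll":-0.8},{"translation":[0,0.022,0],"roll":0},{"translation":[0,0.022,0],"roll":0},{"translation":[0,0.015,0],"roll":0},{"translation":[0,0,0],"roll":0},{"translation":[0,0,0],"roll":0}]'
```

```text
time: 12.05
tool_pos: [0.4759, 0.1328, 0.1285]
tcp_rot: [[-0.008, 0.023, 1.0], [-1.0, -0.005, -0.008], [0.005, -1.0, 0.023]]
force: [0.6, -0.6, -0.2]
grip_width: 0.085
```

```bash
python3 -m creep '[{"translation":[-0.008,0,-0.010],"roll":-0.4},{"translation":[0,0,0],"roll":0},{"translation":[0,0.02,0],"roll":0},{"translation":[0,0.02,0],"roll":0},{"translation":[0,0,0],"roll":0},{"translation":[0,0,0],"roll":0}]'
```

```text
time: 12.55
tool_pos: [0.4717, 0.1405, 0.0941]
tcp_rot: [[-0.002, 0.035, 0.999], [-1.0, -0.005, -0.002], [0.005, -0.999, 0.035]]
force: [0.6, 0.4, 0.1]
grip_width: 0.0851
```

```bash
python3 -m creep '[{"translation":[0.001,0.018,-0.006],"roll":0},{"translation":[0,0.018,0],"roll":0},{"translation":[0,0.01,0],"roll":0},{"translation":[0,0,0],"roll":0},{"translation":[0,0,0],"roll":0}]'
```

```text
time: 12.97
tool_pos: [0.4727, 0.1401, 0.0543]
tcp_rot: [[-0.001, 0.046, 0.999], [-1.0, -0.005, -0.0], [0.005, -0.999, 0.046]]
force: [0.7, -0.1, 0.0]
grip_width: 0.085
```

```bash
python3 -m creep '[{"translation":[0,0.006,-0.006],"roll":0},{"translation":[0,0,0],"roll":0},{"translation":[0,0,0],"roll":0}]';  python3 -m creep '[{"translation":[0,0,0],"roll":0},{"translation":[0,0,0],"roll":0},{"translation":[0,0,0],"roll":0},{"translation":[0,0,0],"roll":0},{"translation":[0,0,0],"roll":0},{"translation":[0,0,0],"roll":0},{"translation":[0,0,0],"roll":0},{"translation":[0,0,0],"roll":0}]' 0.03
```

```text
time: 13.22
tool_pos: [0.4686, 0.1403, 0.0504]
tcp_rot: [[-0.0, 0.05, 0.999], [-1.0, -0.004, 0.0], [0.004, -0.999, 0.05]]
force: [-0.4, 0.3, 0.4]
grip_width: 0.0853
time: 13.88
tool_pos: [0.4689, 0.1406, 0.0523]
tcp_rot: [[-0.0, 0.051, 0.999], [-1.0, -0.004, 0.0], [0.004, -0.999, 0.051]]
force: [-0.3, 0.9, -0.3]
grip_width: 0.0441
```

```bash
python3 -m creep '[{"translation":[0,-0.01,0],"roll":0},{"translation":[0,-0.025,0],"roll":0},{"translation":[0,-0.025,0],"roll":0},{"translation":[0,-0.025,0],"roll":0},{"translation":[0,-0.025,0],"roll":0},{"translation":[0,-0.015,0],"roll":0},{"translation":[0,0,0],"roll":0},{"translation":[0,0,0],"roll":0}]'
```

```text
time: 14.55
tool_pos: [0.4606, 0.1409, 0.1849]
tcp_rot: [[-0.0, 0.048, 0.999], [-1.0, -0.004, -0.0], [0.004, -0.999, 0.048]]
force: [0.6, 0.5, -1.9]
grip_width: 0.044
```

```bash
python3 -m creep '[{"translation":[0.022,0,0.025],"roll":0},{"translation":[0.022,0,0.025],"roll":0},{"translation":[0.022,0,0.025],"roll":0},{"translation":[0.022,0,0.025],"roll":0},{"translation":[0.022,0,0.025],"roll":0},{"translation":[0.022,0,0.025],"roll":0},{"translation":[0.022,0,0.025],"roll":0},{"translation":[0.022,0,0.025],"roll":0},{"translation":[0,0,0],"roll":0},{"translation":[0,0,0],"roll":0}]'
```

```text
time: 15.38
tool_pos: [0.6612, -0.0419, 0.177]
tcp_rot: [[0.003, 0.028, 1.0], [-1.0, 0.0, 0.003], [-0.0, -1.0, 0.028]]
force: [-0.7, 1.1, -1.1]
grip_width: 0.044
```

```bash
python3 -m creep '[{"translation":[0.003,0.01,0.006],"roll":0},{"translation":[0,0.02,0],"roll":0},{"translation":[0,0.02,0],"roll":0},{"translation":[0,0.015,0],"roll":0},{"translation":[0,0.01,0],"roll":0},{"translation":[0,0,0],"roll":0},{"translation":[0,0,0],"roll":0}]'
```

```text
time: 15.97
tool_pos: [0.6625, -0.0408, 0.0916]
tcp_rot: [[0.004, 0.016, 1.0], [-1.0, 0.004, 0.004], [-0.004, -1.0, 0.016]]
force: [0.8, 1.2, -0.9]
grip_width: 0.0437
```

```bash
python3 -m creep '[{"translation":[0.004,0,0.008],"roll":0},{"translation":[0,0,0],"roll":0},{"translation":[0,0.01,0],"roll":0},{"translation":[0,0,0],"roll":0},{"translation":[0,0,0],"roll":0}]'
```

```text
time: 16.38
tool_pos: [0.6734, -0.0448, 0.0847]
tcp_rot: [[0.005, 0.022, 1.0], [-1.0, 0.002, 0.005], [-0.002, -1.0, 0.022]]
force: [-0.2, -0.6, -0.2]
grip_width: 0.0442
```

```bash
python3 -m creep '[{"translation":[0,0.01,-0.003],"roll":0},{"translation":[0,0.006,0],"roll":0},{"translation":[0,0,0],"roll":0},{"translation":[0,0,0],"roll":0}]'
python3 - <<'E'
from station import manip
import cv2
c=manip.camera('side')['color'][:,:,::-1]
cv2.imwrite('pics/g6.png',cv2.resize(c[160:280,240:360],(600,600),interpolation=cv2.INTER_CUBIC))
E
```

```text
time: 16.72
tool_pos: [0.6706, -0.045, 0.0675]
tcp_rot: [[0.005, 0.022, 1.0], [-1.0, 0.002, 0.005], [-0.002, -1.0, 0.022]]
force: [0.6, 0.0, -0.7]
grip_width: 0.0441
```

View pics/g6.png

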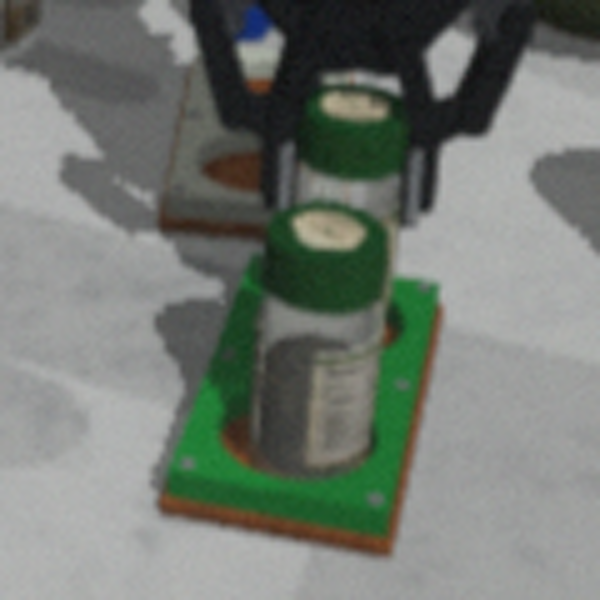

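The first jar stands clear. The second is over the far green well, with clearance left of the visible rim at (390,320). I lower it to contact.

```bash
python3 -m creep '[{"translation":[0,0.005,0],"roll":0},{"translation":[0,0,0],"roll":0},{"translation":[0,0,0],"roll":0}]'; python3 -m creep '[{"translation":[0,0.003,0],"roll":0},{"translation":[0,0.001,0],"roll":0},{"translation":[0,0.001,0],"roll":0}]'
```

```text
time: 17.02
tool_pos: [0.6709, -0.045, 0.0622]
tcp_rot: [[0.005, 0.022, 1.0], [-1.0, 0.002, 0.005], [-0.002, -1.0, 0.023]]
force: [0.5, 0.2, -0.9]
grip_width: 0.0441
time: 17.27
tool_pos: [0.671, -0.045, 0.0594]
tcp_rot: [[0.005, 0.022, 1.0], [-1.0, 0.002, 0.005], [-0.002, -1.0, 0.022]]
force: [-3.5, 0.0, 7.0]
grip_width: 0.044
```

Contact (+7 N at z = 0.059). Release and rise.

```bash
python3 -m creep '[{"translation":[0,-0.001,0],"roll":0},{"translation":[0,0,0],"roll":0},{"translation":[0,0,0],"roll":0},{"translation":[0,0,0],"roll":0},{"translation":[0,0,0],"roll":0},{"translation":[0,0,0],"roll":0}]' 0.085; python3 -m creep '[{"translation":[0,-0.01,0],"roll":0},{"translation":[0,-0.025,0],"roll":0},{"translation":[0,-0.03,0],"roll":0},{"translation":[0,-0.03,0],"roll":0},{"translation":[0,-0.03,0],"roll":0},{"translation":[0,-0.03,0],"roll":0},{"translation":[0,0,0],"roll":0},{"translation":[0,0,0],"roll":0}]'
```

```text
time: 17.77
tool_pos: [0.6721, -0.0452, 0.0614]
tcp_rot: [[0.005, 0.024, 1.0], [-1.0, 0.001, 0.005], [-0.001, -1.0, 0.024]]
force: [0.5, -0.3, -1.2]
grip_width: 0.0847
time: 18.43
tool_pos: [0.6665, -0.0451, 0.2253]
tcp_rot: [[0.005, 0.021, 1.0], [-1.0, 0.002, 0.005], [-0.002, -1.0, 0.021]]
force: [-0.4, 0.6, -0.4]
grip_width: 0.085
```

```bash
python3 -m creep '[{"translation":[-0.009,0,-0.024],"roll":0},{"translation":[-0.009,0,-0.024],"roll":0},{"translation":[-0.009,0,-0.024],"roll":0},{"translation":[-0.009,0,-0.024],"roll":0},{"translation":[-0.009,0,-0.024],"roll":0},{"translation":[-0.009,0,-0.024],"roll":0},{"translation":[-0.009,0,-0.024],"roll":0},{"translation":[-0.009,0,-0.024],"roll":0},{"translation":[0,0,0],"roll":0},{"translation":[0,0,0],"roll":0}]'
python3 - <<'E'
from station import manip
import cv2
for n in('side','top'):
    c=manip.camera(n);cv2.imwrite(f'pics/{n}7.png',c['color'][:,:,::-1])
E
```

```text
time: 19.27
tool_pos: [0.4632, 0.0288, 0.217]
tcp_rot: [[0.004, 0.017, 1.0], [-1.0, 0.003, 0.004], [-0.003, -1.0, 0.017]]
force: [0.0, -0.7, 0.2]
grip_width: 0.085
```

View pics/side7.png

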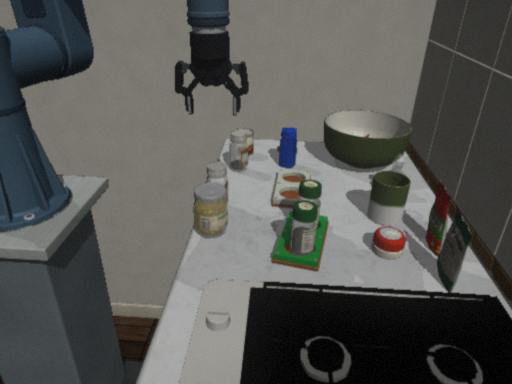

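View pics/top7.png

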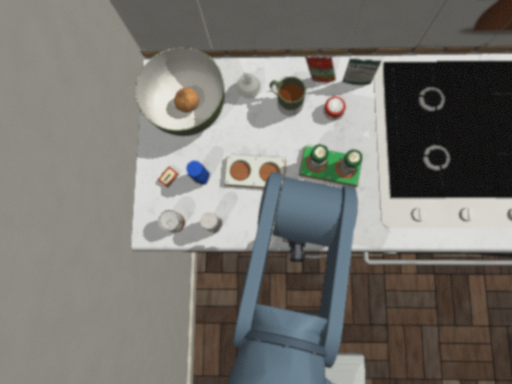

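Both green jars stand in their wells (top caps (319,152) and (353,157); side (308,190) and (304,225)). Now the near white jar, at (0.466, 0.034).

```bash
python3 -m creep '[{"translation":[-0.005,0.018,0],"roll":0},{"translation":[0,0.022,0],"roll":0},{"translation":[0,0.022,0],"roll":0},{"translation":[0,0.015,0],"roll":0},{"translation":[0,0,0],"roll":0},{"translation":[0,0,0],"roll":0}]'
```

```text
time: 19.87
tool_pos: [0.4731, 0.0308, 0.139]
tcp_rot: [[0.001, 0.023, 1.0], [-1.0, 0.001, 0.001], [-0.001, -1.0, 0.023]]
force: [0.3, -0.9, -0.3]
grip_width: 0.0849
```

```bash
python3 -m creep '[{"translation":[-0.003,0,-0.009],"roll":0},{"translation":[0,0,0],"roll":0},{"translation":[0,0.02,0],"roll":0},{"translation":[0,0.02,0],"roll":0},{"translation":[0,0,0],"roll":0},{"translation":[0,0,0],"roll":0}]'
```

```text
time: 20.37
tool_pos: [0.4698, 0.0327, 0.1043]
tcp_rot: [[0.0, 0.034, 0.999], [-1.0, -0.001, 0.0], [0.001, -0.999, 0.034]]
force: [0.1, 0.6, -0.3]
grip_width: 0.0852
```

```bash
python3 -m creep '[{"translation":[-0.001,0.02,-0.006],"roll":0},{"translation":[0,0.02,0],"roll":0},{"translation":[0,0.01,0],"roll":0},{"translation":[0,0,0],"roll":0},{"translation":[0,0,0],"roll":0}]'
```

```text
time: 20.78
tool_pos: [0.4712, 0.0328, 0.0605]
tcp_rot: [[0.001, 0.046, 0.999], [-1.0, -0.003, 0.001], [0.003, -0.999, 0.046]]
force: [-0.1, -0.4, 0.2]
grip_width: 0.0852
```

```bash
python3 -m creep '[{"translation":[-0.001,0.009,-0.005],"roll":0},{"translation":[0,0.002,0],"roll":0},{"translation":[0,0,0],"roll":0}]';  python3 -m creep '[{"translation":[0,0,0],"roll":0},{"translation":[0,0,0],"roll":0},{"translation":[0,0,0],"roll":0},{"translation":[0,0,0],"roll":0},{"translation":[0,0,0],"roll":0},{"translation":[0,0,0],"roll":0},{"translation":[0,0,0],"roll":0},{"translation":[0,0,0],"roll":0}]' 0.03
python3 - <<'E'
from station import manip
import cv2
c=manip.camera('side')['color'][:,:,::-1]
cv2.imwrite('pics/g8.png',cv2.resize(c[120:240,150:270],(600,600),interpolation=cv2.INTER_CUBIC))
E
```

```text
time: 21.03
tool_pos: [0.4687, 0.0335, 0.0515]
tcp_rot: [[0.001, 0.051, 0.999], [-1.0, -0.004, 0.001], [0.004, -0.999, 0.051]]
force: [-0.0, 0.8, -0.7]
grip_width: 0.0853
time: 21.7
tool_pos: [0.4684, 0.0335, 0.0532]
tcp_rot: [[0.001, 0.05, 0.999], [-1.0, -0.004, 0.001], [0.004, -0.999, 0.05]]
force: [-0.2, 0.0, -2.1]
grip_width: 0.043
```

View pics/g8.png

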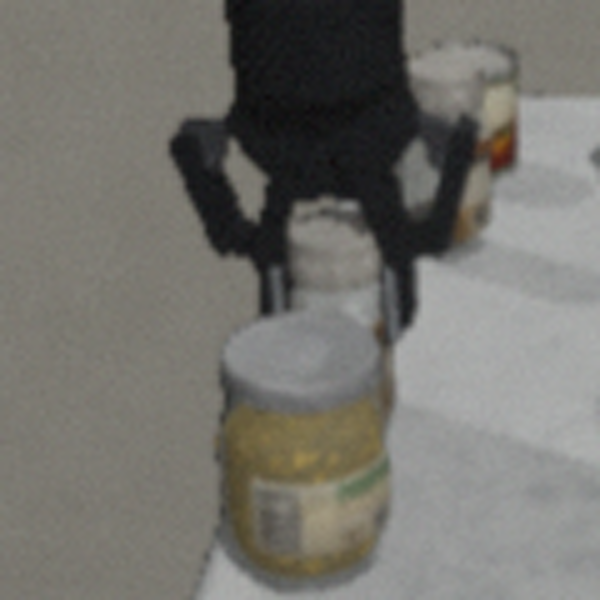

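The white jar is held on its glass (width 0.043) and the mustard jar is undisturbed. Lift.

```bash
python3 -m creep '[{"translation":[0,-0.01,0],"roll":0},{"translation":[0,-0.025,0],"roll":0},{"translation":[0,-0.025,0],"roll":0},{"translation":[0,-0.025,0],"roll":0},{"translation":[0,-0.025,0],"roll":0},{"translation":[0,0,0],"roll":0},{"translation":[0,0,0],"roll":0}]'; python3 -m creep '[{"translation":[-0.007,0,0.022],"roll":0},{"translation":[-0.007,0,0.022],"roll":0},{"translation":[-0.007,0,0.022],"roll":0},{"translation":[-0.007,0,0.022],"roll":0},{"translation":[-0.007,0,0.022],"roll":0},{"translation":[-0.007,0,0.022],"roll":0},{"translation":[-0.007,0,0.022],"roll":0},{"translation":[0,0,0],"roll":0},{"translation":[0,0,0],"roll":0},{"translation":[0,0,0],"roll":0}]'
```

```text
time: 22.33
tool_pos: [0.4607, 0.0344, 0.1693]
tcp_rot: [[0.001, 0.045, 0.999], [-1.0, -0.004, 0.001], [0.004, -0.999, 0.045]]
force: [-0.1, 0.6, -2.6]
grip_width: 0.0433
time: 23.17
tool_pos: [0.6144, 0.0863, 0.1638]
tcp_rot: [[0.0, 0.029, 1.0], [-1.0, -0.003, 0.0], [0.003, -1.0, 0.029]]
force: [0.1, -0.1, -1.7]
grip_width: 0.0429
```

```bash
python3 -m creep '[{"translation":[0,0,0.014],"roll":0},{"translation":[0,0,0.014],"roll":0},{"translation":[0,0.01,0],"roll":0},{"translation":[0,0.02,0],"roll":0},{"translation":[0,0.02,0],"roll":0},{"translation":[0,0.015,0],"roll":0},{"translation":[0,0,0],"roll":0},{"translation":[0,0,0],"roll":0}]'
```

```text
time: 23.83
tool_pos: [0.6341, 0.0844, 0.0913]
tcp_rot: [[-0.001, 0.017, 1.0], [-1.0, -0.003, -0.001], [0.003, -1.0, 0.017]]
force: [0.0, 0.3, -1.5]
grip_width: 0.0432
```

```bash
python3 -m creep '[{"translation":[-0.002,0,0.008],"roll":0},{"translation":[0,0,0],"roll":0},{"translation":[0,0.01,0],"roll":0},{"translation":[0,0,0],"roll":0},{"translation":[0,0,0],"roll":0}]'
```

```text
time: 24.25
tool_pos: [0.6434, 0.0863, 0.0837]
tcp_rot: [[-0.001, 0.021, 1.0], [-1.0, -0.003, -0.001], [0.003, -1.0, 0.021]]
force: [0.3, 0.1, -0.9]
grip_width: 0.0431
```

```bash
python3 -m creep '[{"translation":[0,0.01,0],"roll":0},{"translation":[0,0.006,0],"roll":0},{"translation":[0,0,0],"roll":0},{"translation":[0,0,0],"roll":0}]'
python3 - <<'E'
from station import manip
import cv2
c=manip.camera('side')['color'][:,:,::-1]
cv2.imwrite('pics/g9.png',cv2.resize(c[130:230,240:340],(600,600),interpolation=cv2.INTER_CUBIC))
E
```

```text
time: 24.58
tool_pos: [0.6442, 0.0863, 0.0667]
tcp_rot: [[-0.001, 0.022, 1.0], [-1.0, -0.003, -0.001], [0.003, -1.0, 0.022]]
force: [0.2, 0.5, -1.4]
grip_width: 0.0431
```

View pics/g9.png

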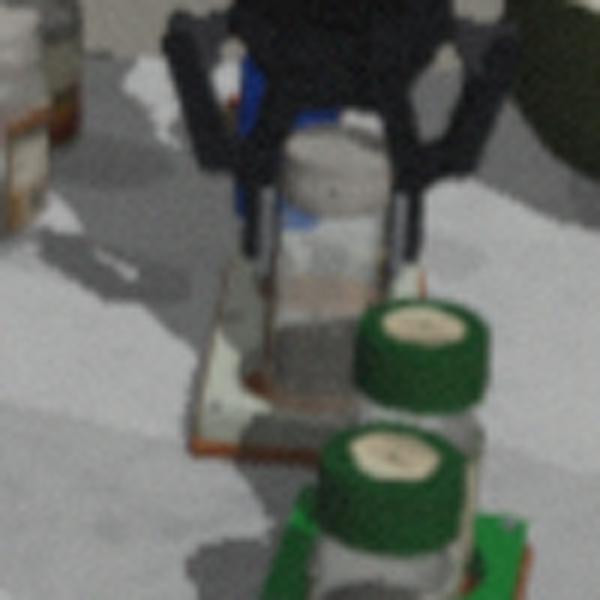

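The jar base is inside the near white well (base about (322,405), rim's left edge at 248). I lower it to contact.

```bash
python3 -m creep '[{"translation":[0,0.004,-0.002],"roll":0},{"translation":[0,0,0],"roll":0},{"translation":[0,0,0],"roll":0}]'; python3 -m creep '[{"translation":[0,0.003,0],"roll":0},{"translation":[0,0.001,0],"roll":0},{"translation":[0,0.001,0],"roll":0}]'
```

```text
time: 24.88
tool_pos: [0.642, 0.0863, 0.0623]
tcp_rot: [[-0.001, 0.022, 1.0], [-1.0, -0.003, -0.001], [0.003, -1.0, 0.022]]
force: [0.5, -0.2, -0.9]
grip_width: 0.0428
time: 25.13
tool_pos: [0.6423, 0.0861, 0.0606]
tcp_rot: [[-0.001, 0.022, 1.0], [-1.0, -0.004, -0.001], [0.004, -1.0, 0.022]]
force: [-2.7, -0.3, 4.5]
grip_width: 0.0432
```

Contact (+4.5 N at z = 0.061). Release and rise.

```bash
python3 -m creep '[{"translation":[0,0,0],"roll":0},{"translation":[0,0,0],"roll":0},{"translation":[0,0,0],"roll":0},{"translation":[0,0,0],"roll":0},{"translation":[0,0,0],"roll":0},{"translation":[0,0,0],"roll":0}]' 0.085; python3 -m creep '[{"translation":[0,-0.01,0],"roll":0},{"translation":[0,-0.025,0],"roll":0},{"translation":[0,-0.03,0],"roll":0},{"translation":[0,-0.03,0],"roll":0},{"translation":[0,-0.03,0],"roll":0},{"translation":[0,-0.03,0],"roll":0},{"translation":[0,0,0],"roll":0},{"translation":[0,0,0],"roll":0}]'
```

```text
time: 25.63
tool_pos: [0.6438, 0.086, 0.062]
tcp_rot: [[-0.001, 0.025, 1.0], [-1.0, -0.004, -0.001], [0.004, -1.0, 0.025]]
force: [-0.4, -0.7, -0.3]
grip_width: 0.0852
time: 26.3
tool_pos: [0.6382, 0.0867, 0.2263]
tcp_rot: [[-0.001, 0.022, 1.0], [-1.0, -0.004, -0.001], [0.004, -1.0, 0.022]]
force: [-0.3, -0.3, -0.5]
grip_width: 0.085
```

```bash
python3 -m creep '[{"translation":[-0.020,0,-0.019],"roll":0},{"translation":[-0.020,0,-0.019],"roll":0},{"translation":[-0.020,0,-0.019],"roll":0},{"translation":[-0.020,0,-0.019],"roll":0},{"translation":[-0.020,0,-0.019],"roll":0},{"translation":[-0.020,0,-0.019],"roll":0},{"translation":[-0.020,0,-0.019],"roll":0},{"translation":[0,0,0],"roll":0},{"translation":[0,0,0],"roll":0},{"translation":[0,0,0],"roll":0}]'
python3 - <<'E'
from station import manip
import cv2
for n in('side','top'):
    c=manip.camera(n);cv2.imwrite(f'pics/{n}10.png',c['color'][:,:,::-1])
E
```

```text
time: 27.13
tool_pos: [0.4982, 0.2306, 0.2203]
tcp_rot: [[-0.004, 0.02, 1.0], [-1.0, -0.005, -0.004], [0.005, -1.0, 0.02]]
force: [-0.4, 0.3, 0.1]
grip_width: 0.0851
```

View pics/side10.png

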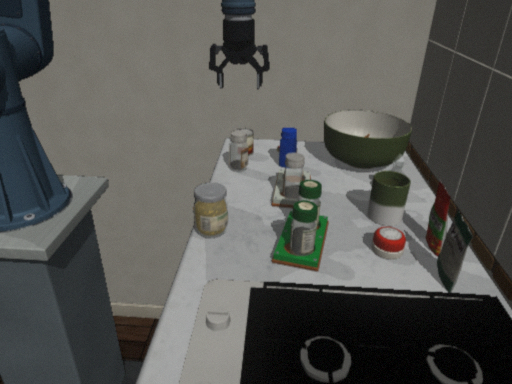

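View pics/top10.png

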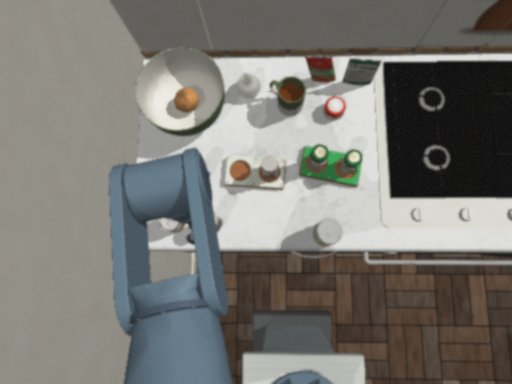

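Three jars are placed and upright (the white cap is at top (270,163)). The last white jar is at (0.494, 0.239).

```bash
python3 -m creep '[{"translation":[-0.009,0.018,-0.006],"roll":0},{"translation":[0,0.022,0],"roll":0},{"translation":[0,0.022,0],"roll":0},{"translation":[0,0.015,0],"roll":0},{"translation":[0,0,0],"roll":0},{"translation":[0,0,0],"roll":0}]'
```

```text
time: 27.73
tool_pos: [0.501, 0.2342, 0.142]
tcp_rot: [[-0.014, 0.026, 1.0], [-1.0, -0.006, -0.014], [0.005, -1.0, 0.026]]
force: [-0.3, -0.3, 1.5]
grip_width: 0.085
```

```bash
python3 -m creep '[{"translation":[-0.006,0,-0.009],"roll":-0.8},{"translation":[0,0,0],"roll":0},{"translation":[0,0.02,0],"roll":0},{"translation":[0,0.02,0],"roll":0},{"translation":[0,0,0],"roll":0},{"translation":[0,0,0],"roll":0}]'
```

```text
time: 28.23
tool_pos: [0.4975, 0.2411, 0.1081]
tcp_rot: [[0.0, 0.037, 0.999], [-1.0, -0.003, 0.0], [0.003, -0.999, 0.037]]
force: [0.1, -0.2, -0.4]
grip_width: 0.0851
```

```bash
python3 -m creep '[{"translation":[0.001,0.02,-0.006],"roll":0},{"translation":[0,0.02,0],"roll":0},{"translation":[0,0.012,0],"roll":0},{"translation":[0,0,0],"roll":0},{"translation":[0,0,0],"roll":0}]'
```

```text
time: 28.65
tool_pos: [0.4988, 0.2419, 0.0628]
tcp_rot: [[0.002, 0.049, 0.999], [-1.0, -0.0, 0.002], [0.0, -0.999, 0.049]]
force: [0.2, -0.4, -0.6]
grip_width: 0.0847
```

```bash
python3 -m creep '[{"translation":[0.002,0.01,-0.005],"roll":0},{"translation":[0,0.002,0],"roll":0},{"translation":[0,0,0],"roll":0}]';  python3 -m creep '[{"translation":[0,0,0],"roll":0},{"translation":[0,0,0],"roll":0},{"translation":[0,0,0],"roll":0},{"translation":[0,0,0],"roll":0},{"translation":[0,0,0],"roll":0},{"translation":[0,0,0],"roll":0},{"translation":[0,0,0],"roll":0},{"translation":[0,0,0],"roll":0}]' 0.03; python3 -m creep '[{"translation":[0,-0.01,0],"roll":0},{"translation":[0,-0.025,0],"roll":0},{"translation":[0,-0.025,0],"roll":0},{"translation":[0,-0.025,0],"roll":0},{"translation":[0,-0.025,0],"roll":0},{"translation":[0,0,0],"roll":0},{"translation":[0,0,0],"roll":0}]'
```

```text
time: 28.9
tool_pos: [0.4963, 0.2403, 0.0529]
tcp_rot: [[0.002, 0.053, 0.999], [-1.0, 0.001, 0.002], [-0.001, -0.999, 0.053]]
force: [0.9, -0.5, 0.4]
grip_width: 0.0852
time: 29.57
tool_pos: [0.4967, 0.2405, 0.0543]
tcp_rot: [[0.002, 0.054, 0.999], [-1.0, 0.001, 0.002], [-0.001, -0.999, 0.054]]
force: [-0.1, 0.6, 0.2]
grip_width: 0.0476
time: 30.15
tool_pos: [0.4884, 0.2398, 0.17]
tcp_rot: [[0.002, 0.05, 0.999], [-1.0, 0.0, 0.002], [-0.0, -0.999, 0.05]]
force: [-0.8, -0.2, -1.9]
grip_width: 0.0479
```

The width of 0.048 differs from the last jar, so I look.

Run:
```python
from station import manip
import cv2,numpy as np
a=manip.camera('side')['color'][:,:,::-1][60:200,180:320]
b=manip.camera('top')['color'][:,:,::-1][140:260,130:250]
cv2.imwrite('pics/g11.png',np.hstack([cv2.resize(x,(400,400),interpolation=cv2.INTER_CUBIC) for x in(a,b)]))
```

```text
(no output)
```

View pics/g11.png

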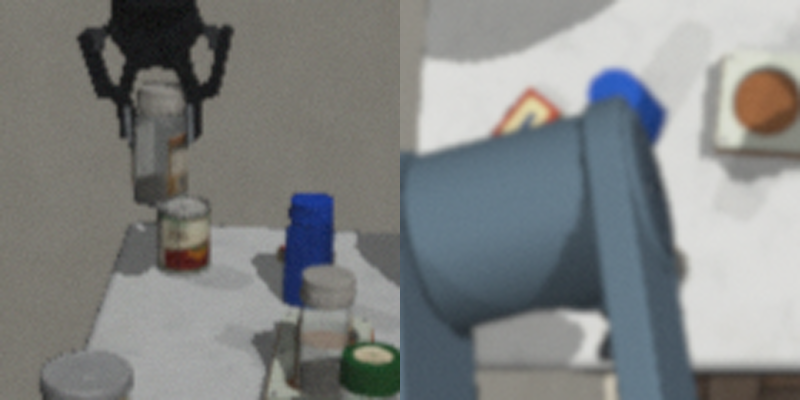

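The held jar is the clear one with the whitish cap. It hangs upright, and the tin and the blue look-alike are untouched. I carry it to the far white well.

```bash
python3 -m creep '[{"translation":[0.015,0,0.018],"roll":0},{"translation":[0.015,0,0.018],"roll":0},{"translation":[0.015,0,0.018],"roll":0},{"translation":[0.010,0,0.02],"roll":0},{"translation":[0.006,0,0.02],"roll":0},{"translation":[0.004,0,0.02],"roll":0},{"translation":[0,0,0.02],"roll":0},{"translation":[0,0,0.018],"roll":0},{"translation":[0,0,0],"roll":0},{"translation":[0,0,0],"roll":0}]'
```

```text
time: 31.08
tool_pos: [0.6362, 0.1701, 0.1551]
tcp_rot: [[0.002, 0.018, 1.0], [-1.0, -0.003, 0.002], [0.003, -1.0, 0.018]]
force: [-0.7, 0.4, -1.9]
grip_width: 0.0476
```

```bash
python3 -m creep '[{"translation":[-0.002,0,0.014],"roll":0},{"translation":[0,0.01,0],"roll":0},{"translation":[0,0.02,0],"roll":0},{"translation":[0,0.02,0],"roll":0},{"translation":[0,0.01,0],"roll":0},{"translation":[0,0,0],"roll":0},{"translation":[0,0,0],"roll":0}]'
```

```text
time: 31.67
tool_pos: [0.6414, 0.1724, 0.0838]
tcp_rot: [[0.004, 0.002, 1.0], [-1.0, -0.005, 0.004], [0.005, -1.0, 0.002]]
force: [0.4, 0.2, -1.7]
grip_width: 0.0478
```

```bash
python3 -m creep '[{"translation":[0,0,0.010],"roll":0},{"translation":[0,0,0],"roll":0},{"translation":[0,0,0],"roll":0},{"translation":[0,0,0],"roll":0}]'
python3 - <<'E'
from station import manip
import cv2,numpy as np
a=manip.camera('side')['color'][:,:,::-1][120:220,240:340]
cv2.imwrite('pics/g12.png',cv2.resize(a,(600,600),interpolation=cv2.INTER_CUBIC))
E
```

```text
time: 32.0
tool_pos: [0.6502, 0.173, 0.0854]
tcp_rot: [[0.005, 0.002, 1.0], [-1.0, -0.005, 0.005], [0.005, -1.0, 0.002]]
force: [0.7, -0.2, -1.4]
grip_width: 0.0477
```

View pics/g12.png

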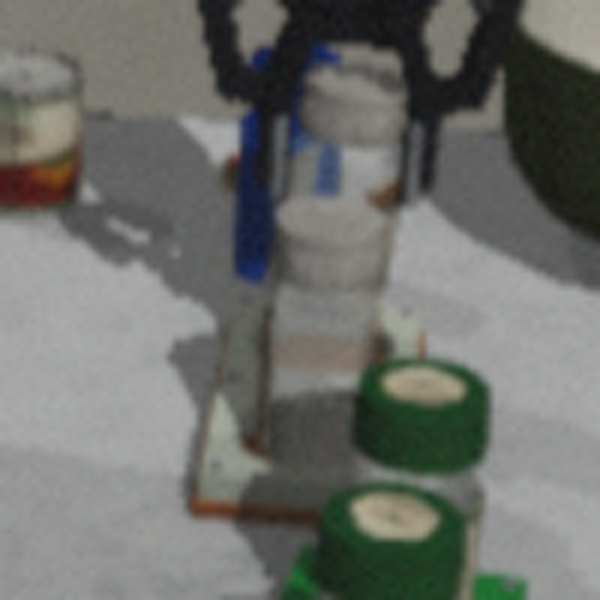

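The held jar leans about 3° (its cap is shifted right at (352,90)). The near jar hides the well, so I lower carefully and watch the force.

```bash
python3 -m creep '[{"translation":[0,0.01,0.001],"roll":0},{"translation":[0,0.004,0],"roll":0},{"translation":[0,0,0],"roll":0},{"translation":[0,0,0],"roll":0}]'
```

```text
time: 32.38
tool_pos: [0.6512, 0.1732, 0.0714]
tcp_rot: [[0.005, 0.004, 1.0], [-1.0, -0.004, 0.005], [0.004, -1.0, 0.004]]
force: [0.1, 0.9, -1.2]
grip_width: 0.0474
```

```bash
python3 -m creep '[{"translation":[0,0.005,0],"roll":0},{"translation":[0,0,0],"roll":0},{"translation":[0,0,0],"roll":0}]'; python3 -m creep '[{"translation":[0,0.003,0],"roll":0},{"translation":[0,0.001,0],"roll":0},{"translation":[0,0.0,0],"roll":0}]'
```

```text
time: 32.63
tool_pos: [0.6509, 0.1731, 0.0654]
tcp_rot: [[0.005, 0.003, 1.0], [-1.0, -0.005, 0.005], [0.005, -1.0, 0.003]]
force: [-0.2, 0.2, -1.3]
grip_width: 0.0475
time: 32.88
tool_pos: [0.6515, 0.1731, 0.0636]
tcp_rot: [[0.005, 0.004, 1.0], [-1.0, -0.005, 0.005], [0.005, -1.0, 0.004]]
force: [0.8, -0.5, -0.9]
grip_width: 0.0478
```

```bash
python3 -m creep '[{"translation":[0,0.002,0],"roll":0},{"translation":[0,0.001,0],"roll":0},{"translation":[0,0.001,0],"roll":0}]'
```

```text
time: 33.13
tool_pos: [0.6521, 0.1731, 0.0631]
tcp_rot: [[0.006, 0.005, 1.0], [-1.0, -0.005, 0.006], [0.005, -1.0, 0.005]]
force: [-3.6, -0.3, 5.7]
grip_width: 0.0482
```

Contact (+5.7 N). I open only slightly first, so the jar rocks flat between the pads.

```bash
python3 -m creep '[{"translation":[0,0,0],"roll":0},{"translation":[0,0,0],"roll":0},{"translation":[0,0,0],"roll":0},{"translation":[0,0,0],"roll":0}]' 0.053; python3 -m creep '[{"translation":[0,0,0],"roll":0},{"translation":[0,0,0],"roll":0},{"translation":[0,0,0],"roll":0},{"translation":[0,0,0],"roll":0},{"translation":[0,0,0],"roll":0},{"translation":[0,0,0],"roll":0}]' 0.085; python3 -m creep '[{"translation":[0,-0.01,0],"roll":0},{"translation":[0,-0.025,0],"roll":0},{"translation":[0,-0.03,0],"roll":0},{"translation":[0,-0.03,0],"roll":0},{"translation":[0,-0.03,0],"roll":0},{"translation":[0,-0.03,0],"roll":0},{"translation":[0,0,0],"roll":0},{"translation":[0,0,0],"roll":0}]'
```

```text
time: 33.47
tool_pos: [0.6525, 0.1731, 0.0633]
tcp_rot: [[0.006, 0.006, 1.0], [-1.0, -0.005, 0.006], [0.005, -1.0, 0.006]]
force: [-0.6, -0.0, 0.9]
grip_width: 0.0526
time: 33.97
tool_pos: [0.6529, 0.1732, 0.0627]
tcp_rot: [[0.006, 0.007, 1.0], [-1.0, -0.005, 0.006], [0.005, -1.0, 0.007]]
force: [-0.4, 0.3, -0.1]
grip_width: 0.0852
time: 34.63
tool_pos: [0.6505, 0.1739, 0.2276]
tcp_rot: [[0.006, 0.004, 1.0], [-1.0, -0.005, 0.006], [0.005, -1.0, 0.004]]
force: [-1.1, -0.3, -0.5]
grip_width: 0.0852
```

```bash
python3 -m creep '[{"translation":[0,-0.01,-0.03],"roll":0},{"translation":[0,-0.01,-0.03],"roll":0},{"translation":[0,-0.01,-0.03],"roll":0},{"translation":[0,0,-0.03],"roll":0},{"translation":[0,0,-0.03],"roll":0},{"translation":[0,0,-0.03],"roll":0},{"translation":[0,0,-0.02],"roll":0},{"translation":[0,0,0],"roll":0},{"translation":[0,0,0],"roll":0}]'
python3 - <<'E'
from station import manip
import cv2
for n in('side','top'):
    c=manip.camera(n)['color'][:,:,::-1];cv2.imwrite(f'pics/{n}13.png',c)
    c=c[115:275,180:340] if n=='side' else c[135:255,140:380]
    cv2.imwrite(f'pics/{n}13c.png',cv2.resize(c,(600,600) if n=='side' else (800,400),interpolation=cv2.INTER_CUBIC))
E
```

```text
time: 35.38
tool_pos: [0.44, 0.172, 0.2536]
tcp_rot: [[0.004, 0.0, 1.0], [-1.0, -0.005, 0.004], [0.005, -1.0, 0.0]]
force: [0.5, 0.4, 0.0]
grip_width: 0.0853
```

View pics/side13c.png

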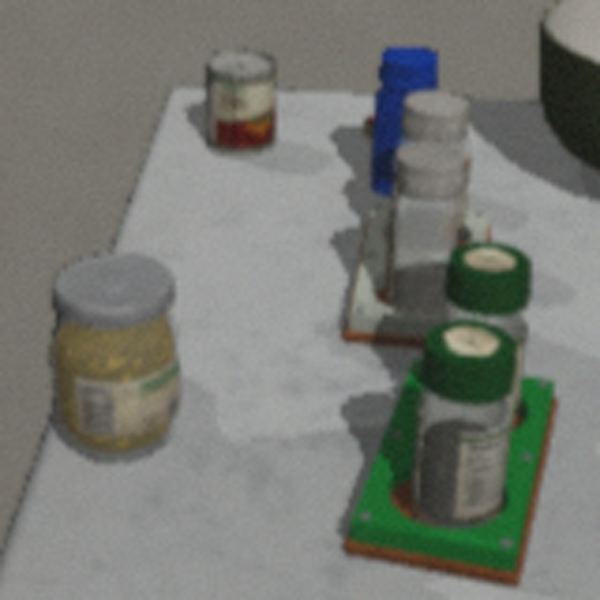

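View pics/top13c.png

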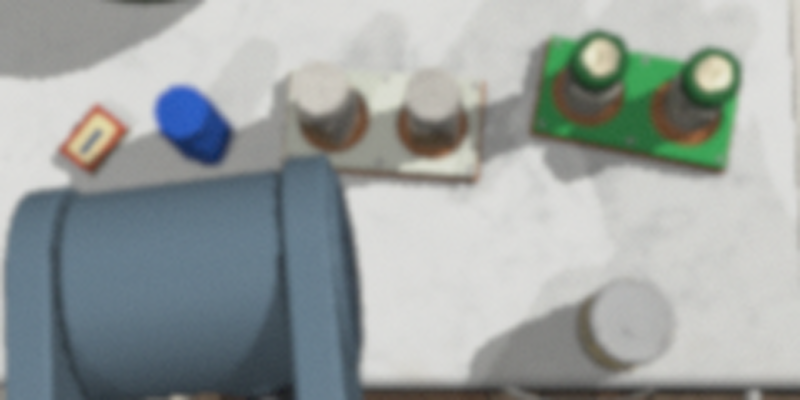

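Run:
```python
from h import *
np.set_printoptions(precision=4,suppress=True)
t=lambda x,y:(140+(x+.5)/3.3333-.5,135+(y+.5)/3.3333-.5)
s=lambda x,y:(180+(x+.5)/3.75-.5,115+(y+.5)/3.75-.5)
W={'wf':((327,89),(436,108),(.6465,.172)),'wn':((432,95),(432,161),(.641,.087)),'gf':((600,57),(490,260),(.669,-.0455)),'gn':((711,74),(471,340),(.652,-.128)),'must':((630,321),(114,284),(.4674,-.0634))}
for k,(a,b,w) in W.items():
    X=tri(t(*a),s(*b));print(k,X,'off',X[:2]-w)
```

```text
wf [0.6459 0.1686 0.1143] off [-0.0006 -0.0034]
wn [0.6414 0.0869 0.112 ] off [ 0.0004 -0.0001]
gf [ 0.6702 -0.0437  0.1136] off [0.0012 0.0018]
gn [ 0.656  -0.1287  0.1135] off [ 0.004  -0.0007]
must [ 0.4672 -0.063   0.0979] off [-0.0002  0.0004]
```

All four cap tops lie within 4 mm of their well centres. Each stands 5–8 mm higher than it did on the worktop, which fits the 8 mm well floor. The mustard jar has not moved, so I hand the job in.

```bash
python3 -c "
from station import manip
print(manip.sign_off(), manip.state()['time'])"
```

```text
the job is handed in; nothing more can be done
the job is handed in; nothing more can be done
```

All four spice jars are in their stands, the two green-capped in the green stand and the two white-capped in the white, one upright in each well. Each was lowered until contact (about 4–8 N) before I released it. I handed in at about 35.5 s with the gripper clear of everything.

**Final check:** the last pictures from both cameras put every cap centre within 4 mm of its well centre. The cap tops are 5–8 mm higher than on the worktop, which fits the 8 mm well floor. The mustard jar measured within 0.5 mm of its starting place, and the tin and the blue look-alike look untouched in the pictures.

**What disagreed:**
- **Tool tilt:** the tool drifted by up to 3°. The last white jar therefore touched down leaning about 3° and settled upright as I opened the gripper in stages.
- **Grip width:** that jar gripped at 48 mm rather than the 43–44 mm of the others. A close picture confirmed it was a clear jar with a whitish cap, but I did not find out why.
- **Heights:** the white cap tops measured 3–5 mm below the height expected from the description. The same kind of shortfall, 2–3 mm, showed in the starting measurements.

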